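# Snap the lifting hook onto the big test weight

## Task

Take the standing snap hook by its black grip and press it, mouth down, over the eye of the larger cast iron test weight until its sprung gate passes the bar and snaps shut beneath it. Leave the hook clipped on and let go, with the weight still standing on the bench, and do not disturb the brass pressure gauge with the cracked bezel.

Things in the scene. Friction and masses are not known exactly. Their poses are not given: they have to be found in the camera images.
- hook: Steel snap hook, 0.34 kg, standing on two feet, mouth down; 68 mm wide (x), 24 thick (y), 120 tall (z up), origin at the centre of its underside. Black grip block 40 mm (x) by 24 (y) at z 74-120, above a 68 mm wide crown at z 60-74. Below it the throat, x -16 to 16, z 20-60, open along y. Mouth flared: 50 mm wide in x at z 0, 24 at z 14. The gateless hook lying on the bench is not it.
- hook_gate (a joint): Brass sprung gate closing the hook's mouth: a flap 23 mm long (x) at z = 17 mm in the hook's frame, hinged at x = -13 mm. 0 rad = shut, grows as it swings up into the throat (stop at 1.4); the spring shuts it again. The eye's bar, lying along the hook's y axis, must be pressed up past it: about 7 N centred, 16 N if 10 mm off, opening it 1.3 rad.
- eye (a point): Middle of the larger weight's eye bar: rigid 10 mm rod along this frame's y, 50 mm above the weight's flat top, 105 above the bench (z up), between two legs 58 mm apart inside. The weight: loose dark disc, 110 mm diameter, 55 high, 3.6 kg, centred below. Hook fully down: its feet stand on the weight's top, bar 50 mm above its underside, gate shut. The smaller weight (72 mm) is not it.
- gauge: The brass pressure gauge with the cracked bezel, lying face up, loose: 100 mm in diameter, 33 mm high, with a stem reaching 76 mm from the centre along its -x axis; origin at the centre of its underside. To be left alone.

How it is judged:
By the outcome, as a careful person would: the job done as asked, in the order asked, and still so for the second after the job is handed in, with the robot touching nothing.
It also fails if it takes over 42 s, if anything falls off the work surface, if the arm or the gripper's body presses on something with over 40 N, if the wrist force passes 120 N, or if a joint passes its speed limit or range.

## Robot

A 6-joint arm with a two-finger parallel gripper is mounted at the origin on the work surface. World frame = base frame: x ahead of the robot, y to its left, z up, the work surface at z = 0. Lengths are in m, angles in rad, forces in N, time in s.
With the tool pointing down it reaches from about 0.375 to 0.9 m from the base axis. Payload 3.1 kg.
Tool frame: the origin (TCP) lies between the finger pads; the fingertips stand 11 mm ahead of it and the grasp point (between the pads) lies 8 mm behind it; z points along the fingers, y is the line along which they close (so a half turn about z gives the same grasp; the last joint's range is limited). The gripper opens to 87 mm and grips with 3 to 60 N. Pads are 19 mm wide; open, the fingers measure 117 mm over their backs; the gripper's body (75 mm by 190 mm) begins 51 mm behind the grasp point.
Start: joints at [-1.351, 0.527, 1.433, -0, 1.181, -0.178], TCP at [0.243, -0.576, 0.234] pointing down, gripper open.
Joint ranges: [-3.08, 3.08], [-0.75, 2.2], [0.22, 2.44], [-1.43, 4.57], [0, 2.65], [-2.85, 2.85]. Speed limits (rad/s): [2.79, 2.79, 3.14, 3.14, 3.14, 3.14].

## Interface

Orientations are given as a unit quaternion [x, y, z, w].
In Python, from rig import robot gives the robot as it stands.
- The arm moves only by the tool move_arm, never from a script. Its argument "moves" is text: rows parted by semicolons, each of 7 numbers parted by spaces: the shift along the tool's x, y, z in units of 100 mm (1.0 is 100 mm), then the turn, a rotation vector about the tool's x, y, z in units of 90 degrees (1.0 is 90 degrees), then the opening, from 0 (shut) to 1 (fully open). A call has 1 to 12 rows; each row is the pose to reach, as a shift and turn from the pose commanded when the call began, along the tool's axes at that moment; what a row does not reach only later rows make up. A row lasts 1/10 s, in which the tool goes at most 50 mm and 8.59 degrees, less where a joint would pass 70% of its speed; a pose out of reach is approached as far as the arm can. A call with a number of a shift or a turn outside -1 to 1 is refused whole. A call with a gripper value outside its range is refused whole. The fingers move at their own pace and stop on an object; "squeeze" is the grip in N (left out, the last holds). Time passes only in rows, so rows that repeat a pose let the fingers close. It gives the time, the measured TCP pose, the force, the opening and the grip force at its end, in the units of the state.
- robot.get_obs(): the state, without advancing time (a new reading comes with each control period).
- robot.camera(name): name is "scene" or "top" or "wrist"; returns a dict with "image" (420x560x3 uint8, red, green, blue), "intrinsics" (3x3 intrinsics, pixels), "dist_coeffs" ([k1, k2, p1, p2, k3] as OpenCV has them; the pictures are not rectified), "extrinsics" (4x4, takes a point from world to camera coordinates). Camera axes: x right, y up, looking along -z (the intrinsics and any distortion apply to the point x, -y, -z); pixel columns grow to the right and rows downward; lengths in m; the calibration is good to about 2 mm. A picture is of the moment at which its call begins. There is no depth.
- robot.hand_in(): hands the job in; it is judged then, once.
The state is a dict: "time": time; "q": joint angles; "joint_velocities": joint speeds; "joint_torque": joint torques, N m; "position": TCP position; "tool_rot": TCP orientation; "ft_force": force on the tool from outside, world axes, zero at the start; "moment": the same for the moment, N m; "grip_width": finger opening in m; "grip_force": force on a finger pad.
Only numpy, scipy, OpenCV 4.12 (cv2) and the standard library are available. Lean on these libraries where they do the work, as an engineer would, in place of code of your own. Each camera call takes 0.05 s, during which the arm holds its last target. There are 200 camera calls.

## Working session

There is one attempt and no reset: what is moved stays moved. The work goes in short steps, Python scripts to look and compute and a tool call to move; the robot and the scene stay as the last step left them, time stands still between calls to the robot, and variables do not carry over. Pictures are saved under pics/ and viewed, at most 11 in all, crops included, and the job is handed in when it is done.

Besides the shell and the picture viewer there is one more tool, called after "Call:" in YAML: its name, and indented under it one key for each argument. move_arm: Moves the arm, as the interface text tells. Shifts and turns lie within -1 to 1; 1 stands for 100 mm of shift or 90 degrees of turn. Its arguments: {"type":"object","properties":{"moves":{"type":"string"},"squeeze":{"type":"number"}},"required":["moves"]}

```bash
mkdir -p pics; cat > h.py <<'E'
import numpy as np, cv2
from rig import robot
def snap(n,f):
    c=robot.camera(n); cv2.imwrite(f'pics/{f}.png',c['image'][:,:,::-1]); np.savez(f'{f}.npz',K=c['intrinsics'],d=c['dist_coeffs'],E=c['extrinsics'],im=c['image']); return c
def ray(f,uv):
    c=np.load(f'{f}.npz'); p=cv2.undistortPoints(np.array([[uv]],float),c['K'],c['d'])[0,0]
    R=c['E'][:3,:3]; t=c['E'][:3,3]; d=R.T@np.array([p[0],-p[1],-1]); return -R.T@t, d/np.linalg.norm(d)
def plane(f,uv,z):
    o,d=ray(f,uv); return o+d*(z-o[2])/d[2]
def tri(*obs):
    A=np.zeros((3,3));b=np.zeros(3);P=[]
    for f,uv in obs:
        o,d=ray(f,uv);M=np.eye(3)-np.outer(d,d);A+=M;b+=M@o;P.append((o,M))
    x=np.linalg.solve(A,b); return x,[np.linalg.norm(M@(x-o)) for o,M in P]
def proj(f,X):
    c=np.load(f'{f}.npz'); p=c['E'][:3,:3]@np.array(X)+c['E'][:3,3]
    return cv2.projectPoints(np.array([[p[0],-p[1],-p[2]]]),np.zeros(3),np.zeros(3),c['K'],c['d'])[0].ravel()
E
python3 - <<'E'
from h import *
for n in ['scene','top','wrist']: c=snap(n,n+'0'); print(n,c['extrinsics'].round(3).tolist())
o=robot.get_obs(); print(o['time'],o['position'],o['tool_rot'])
E
```

```text
scene [[0.306, 0.952, -0.005, -0.191], [-0.786, 0.256, 0.562, 0.414], [0.537, -0.168, 0.827, -1.168], [0.0, 0.0, 0.0, 1.0]]
top [[-0.006, -1.0, 0.03, -0.016], [0.981, -0.0, 0.194, -0.619], [-0.193, 0.03, 0.981, -0.887], [0.0, 0.0, 0.0, 1.0]]
wrist [[0.387, -0.922, -0.003, -0.622], [0.881, 0.371, -0.294, 0.034], [0.272, 0.111, 0.956, -0.393], [0.0, 0.0, 0.0, 1.0]]
0.15 [ 0.24258942 -0.57540043  0.23277864] [ 9.80183401e-01  1.98090326e-01 -1.95497404e-05 -8.50050672e-04]
```

View pics/scene0.png

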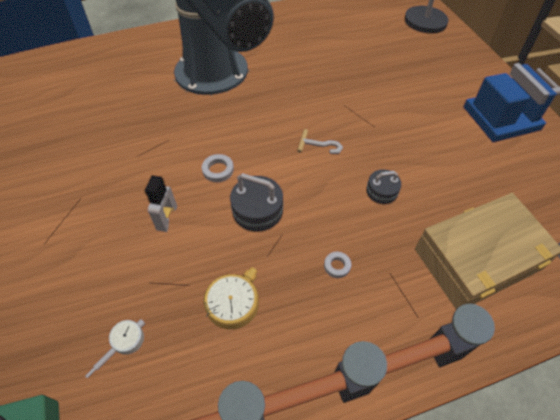

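View pics/top0.png

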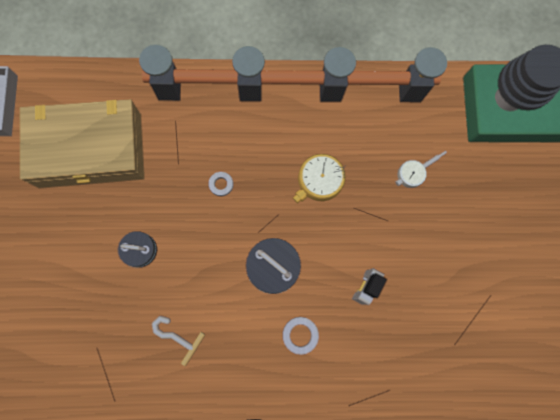

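The hook stands at scene (160,203) / top (370,287). The large weight is at scene (257,203) / top (273,266), and the gauge at scene (231,299) / top (322,177). I'll enlarge the hook and weight.

```bash
python3 - <<'E'
from h import *
a=cv2.imread('pics/scene0.png');b=cv2.imread('pics/top0.png')
f=lambda im,x,y,w,h:cv2.resize(im[y:y+h,x:x+w],(400,300),interpolation=cv2.INTER_CUBIC)
cv2.imwrite('pics/c0.png',np.vstack([np.hstack([f(a,120,170,80,60),f(a,220,165,80,60)]),np.hstack([f(b,330,257,80,60),f(b,233,236,80,60)])]))
E
```

```text
(no output)
```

View pics/c0.png

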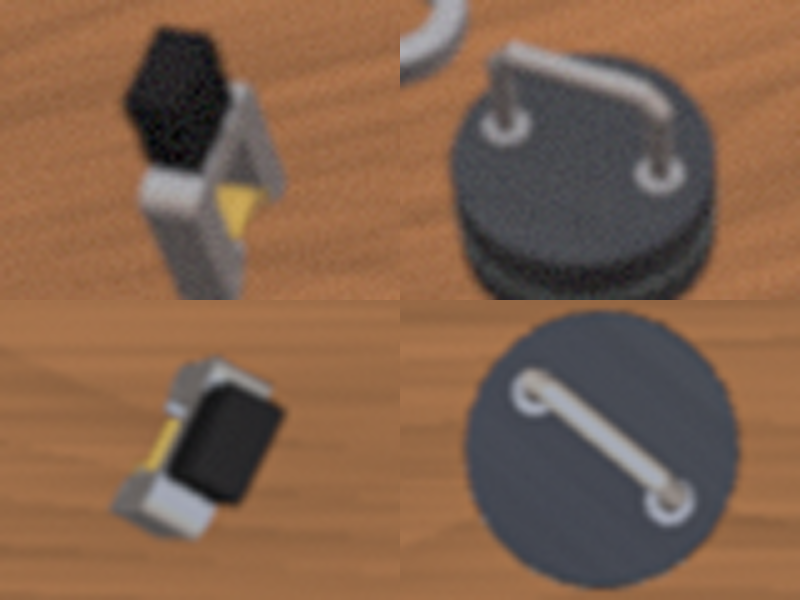

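The crops show the hook's long axis and its black grip. The eye bar ends are at scene (241,174) and (273,185), matching top (288.6,274) and (261,252).

```bash
python3 - <<'E'
from h import *
L=tri(('scene0',(241,174)),('top0',(288.6,274)));R=tri(('scene0',(273,185)),('top0',(261,252)));print(L,R)
print('mid',(L[0]+R[0])/2,'ang',np.degrees(np.arctan2(*(R[0]-L[0])[[1,0]])))
for n in ('scene0','top0'):
    im=np.load(n+'.npz')['im']; m=(im.max(2)<48).astype(np.uint8)
    c,r=((160,190) if n=='scene0' else (372,286))
    k,l,s,ce=cv2.connectedComponentsWithStats(m); 
    for i in range(1,k):
        if s[i,4]>60 and abs(ce[i]-[c,r]).max()<25:
            print(n,ce[i],s[i]); q=cv2.minAreaRect(np.argwhere(l==i)[:,::-1].astype(np.float32)); print(q, cv2.boxPoints(q).tolist()); 
            pts=cv2.approxPolyDP(cv2.findContours((l==i).astype(np.uint8),0,1)[0][0],2,True)[:,0]; print(pts.tolist())
            if n=='top0': print(plane(n,q[0],.12),[plane(n,p,.12)[:2].round(4).tolist() for p in cv2.boxPoints(q)])
# crown side silver in top: yellow gate blob
for n,uv in (('top0',(322,177)),('scene0',(231,299))): print('gauge',plane(n,uv,.03))
# wt
im=np.load('top0.npz')['im']
E
```

```text
(array([ 0.48587722, -0.03406412,  0.10774817]), [np.float64(0.0038034053763039504), np.float64(0.0038034053763039283)]) (array([0.52770248, 0.01767467, 0.10295536]), [np.float64(0.004208575652227293), np.float64(0.004208575652227307)])
mid [ 0.50678985 -0.00819473  0.10535176] ang 51.04818112062961
scene0 [155.40789474 189.76315789] [146 177  20  27 380]
((155.5, 189.50001525878906), (18.335756301879883, 25.491172790527344), 26.56505012512207) [[141.60000610351562, 196.8000030517578], [153.0, 174.00001525878906], [169.39999389648438, 182.2000274658203], [158.0, 205.00001525878906]]
[[152, 177], [146, 192], [150, 201], [159, 203], [165, 189], [159, 177]]
top0 [374.29746835 285.18670886] [364 274  22  23 316]
((374.20001220703125, 285.10003662109375), (14.758047103881836, 21.466251373291016), 26.56505012512207) [[362.8000183105469, 291.4000549316406], [372.3999938964844, 272.2000427246094], [385.6000061035156, 278.8000183105469], [376.0000305175781, 298.0000305175781]]
[[376, 274], [370, 277], [364, 289], [372, 296], [377, 296], [385, 280]]
[ 0.46379381 -0.19388534  0.12      ] [[0.4525, -0.1724], [0.4872, -0.1917], [0.4752, -0.2155], [0.4406, -0.196]]
gauge [ 0.69247023 -0.11493125  0.03      ]
gauge [ 0.69905183 -0.11220078  0.03      ]
```

View pics/wrist0.png

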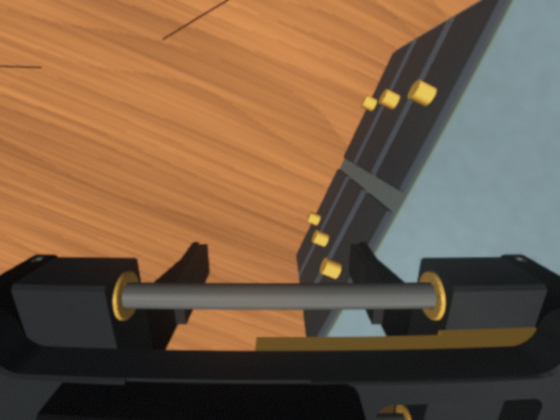

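The wrist view shows only bench and racks. The hook is at about (0.464,-0.194) with its long axis at -29°, and the bar is at about (0.507,-0.008) running at 51°. I'll move above the hook, then turn +38° so the fingers close across its 40 mm width.

Call:
move_arm:
  moves: "0.3 -0.22 -0.05 0 0 0 1; 0.6 -0.45 -0.1 0 0 0 1; 0.88 -0.67 -0.15 0 0 0 1"
  squeeze: 45

```text
time: 0.45
position: [0.2981, -0.4786, 0.2481]
tool_rot: [0.98, 0.198, 0.0, -0.001]
ft_force: [0.3, -0.5, -0.5]
grip_width: 0.0868
grip_force: 0.0
```

Call:
move_arm:
  moves: "0.3 -0.22 -0.05 0 0 0 1; 0.6 -0.45 -0.1 0 0 0 1; 0.88 -0.67 -0.15 0 0 0 1"

```text
time: 0.75
position: [0.3534, -0.3824, 0.2635]
tool_rot: [0.98, 0.198, -0.0, -0.0]
ft_force: [-0.4, -0.6, 0.4]
grip_width: 0.0869
grip_force: 0.0
```

Call:
move_arm:
  moves: "0.3 -0.22 -0.05 0 0 0 1; 0.6 -0.45 -0.1 0 0 0 1; 0.88 -0.67 -0.15 0 0 0 1"

```text
time: 1.05
position: [0.4084, -0.2865, 0.2786]
tool_rot: [0.98, 0.198, -0.0, -0.0]
ft_force: [1.0, -0.3, -0.4]
grip_width: 0.0872
grip_force: 0.0
```

Call:
move_arm:
  moves: "0.3 -0.22 -0.05 0 0 -0.09 1; 0.6 -0.45 -0.1 0 0 -0.18 1; 0.88 -0.67 -0.15 0 0 -0.27 1; 0.88 -0.67 -0.15 0 0 -0.36 1; 0.88 -0.67 -0.15 0 0 -0.42 1; 0.88 -0.67 -0.15 0 0 -0.42 1"

```text
time: 1.65
position: [0.463, -0.1917, 0.2934]
tool_rot: [0.863, 0.505, -0.0, -0.0]
ft_force: [-0.5, 0.3, -0.2]
grip_width: 0.0872
grip_force: 0.0
```

```bash
python3 - <<'E'
from h import *
from scipy.spatial.transform import Rotation as Ro
snap('wrist','w1'); o=robot.get_obs(); print(o['time'],o['position'],Ro.from_quat(o['tool_rot']).as_matrix().round(3).tolist(),o['ft_force'])
E
```

```text
1.7 [ 0.46292355 -0.19197579  0.29338526] [[0.492, 0.871, -0.0], [0.871, -0.492, 0.0], [0.0, -0.0, -1.0]] [-0.10057561 -0.80131832 -0.43550454]
```

View pics/w1.png

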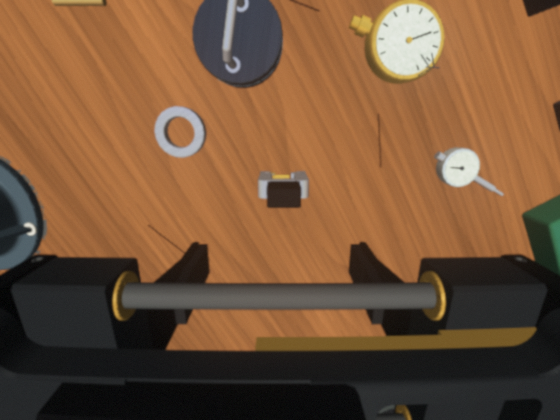

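The wrist view shows the hook square to the fingers, its black grip at (284,194), with the weight at (238,38). I'll triangulate the grip's lower corners against the top view.

```bash
python3 - <<'E'
from h import *
im=np.load('w1.npz')['im']; m=(im.max(2)<60).astype(np.uint8); m[:165]=0;m[215:]=0;m[:,:240]=0;m[:,330:]=0
c=max(cv2.findContours(m,0,1)[0],key=cv2.contourArea); q=cv2.minAreaRect(c); print(q); print(cv2.approxPolyDP(c,2,True)[:,0].tolist())
b=cv2.boundingRect(c); x0,y0,w,h=b; print(b)
cr=cv2.resize(im[160:215,250:320,::-1],None,fx=8,fy=8,interpolation=cv2.INTER_CUBIC)
t=np.load('top0.npz')['im'][262:312,345:395,::-1]; cv2.imwrite('pics/c1.png',np.hstack([cv2.copyMakeBorder(cr,0,0,0,0,0),cv2.resize(t,(240,440),interpolation=cv2.INTER_CUBIC)])[:, :800])
A=(x0+w-.5,y0+h-.5);B=(x0-.5,y0+h-.5)
print(tri(('w1',A),('top0',(385.5,279.5))),tri(('w1',B),('top0',(376,297))))
for p in (A,B): print(plane('w1',p,.12))
o=np.array([.463,-.192]); T=np.array([[.492,.871],[.871,-.492]])
M=(plane('w1',A,.12)+plane('w1',B,.12))[:2]/2; ctr=M+T[:,0]*.012; d=(plane('w1',A,.12)-plane('w1',B,.12))[:2]
print('ctr',ctr,'len',np.linalg.norm(d),'ang',np.degrees(np.arctan2(d[1],d[0])),'shift tool',T.T@(ctr-o))
E
```

```text
((283.5, 193.5), (23.0, 31.0), 90.0)
[[298, 184], [270, 183], [269, 205], [298, 205]]
(268, 182, 32, 24)
(array([ 0.47539029, -0.22408214,  0.08460312]), [np.float64(0.0002987102531918865), np.float64(0.00029871025319192683)]) (array([ 0.4425732 , -0.19979199,  0.10260418]), [np.float64(0.00044309552740616454), np.float64(0.0004430955274060687)])
[ 0.47812397 -0.21348191  0.12      ]
[ 0.44571071 -0.19525285  0.12      ]
ctr [ 0.46782134 -0.19391538] len 0.03718760013506225 ang -29.353185414727047 shift tool [0.0007038  0.00514175]
```

View pics/c1.png

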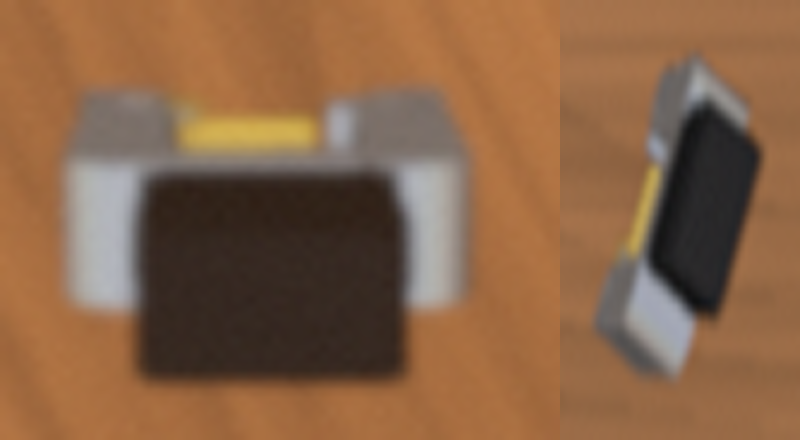

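The grip is centred about 5 mm along +tool y, with its yaw within 0.5° of the tool's. I'll centre, lower 80 mm, and measure the height from this second position.

Call:
move_arm:
  moves: "0.01 0.05 0.3 0 0 0 1; 0.01 0.05 0.6 0 0 0 1; 0.01 0.05 0.8 0 0 0 1; 0.01 0.05 0.8 0 0 0 1"

```text
time: 2.1
position: [0.4658, -0.193, 0.2109]
tool_rot: [0.864, 0.504, -0.001, -0.003]
ft_force: [0.1, 0.5, 0.1]
grip_width: 0.0868
grip_force: 0.0
```

```bash
python3 - <<'E'
from h import *
snap('wrist','w2'); o=robot.get_obs(); print(o['time'],o['position'])
im=np.load('w2.npz')['im']; m=(im.max(2)<60).astype(np.uint8); m[:165]=0;m[250:]=0;m[:,:230]=0;m[:,340:]=0
c=max(cv2.findContours(m,0,1)[0],key=cv2.contourArea); x,y,w,h=cv2.boundingRect(c); print(x,y,w,h)
A=(x+w-.5,y+h-.5);B=(x-.5,y+h-.5)
a=tri(('w1',(300.2,207)),('w2',A));b=tri(('w1',(267.2,207)),('w2',B)); print(a,b)
a=plane('w2',A,.12);b=plane('w2',B,.12);print(a,b,np.linalg.norm(a-b))
T=np.array([[.492,.871],[.871,-.492]]);ctr=((a+b)/2)[:2]+T[:,0]*.012; print(ctr,T.T@(ctr-o['position'][:2]))
cv2.imwrite('pics/c2.png',cv2.resize(im[140:260,200:360,::-1],(800,600)))
E
```

```text
2.15 [ 0.46696661 -0.19365468  0.2124586 ]
262 199 42 34
(array([ 0.47688441, -0.21895305,  0.10808544]), [np.float64(0.00016052835560961928), np.float64(0.00016052835560966214)]) (array([ 0.44224224, -0.19974362,  0.10734822]), [np.float64(8.408569247460025e-05), np.float64(8.408569247462601e-05)])
[ 0.47819224 -0.21429276  0.12      ] [ 0.44554586 -0.19589609  0.12      ] 0.03747297732260573
[ 0.46777305 -0.19464243] [-0.00046356  0.00118838]
```

View pics/c2.png

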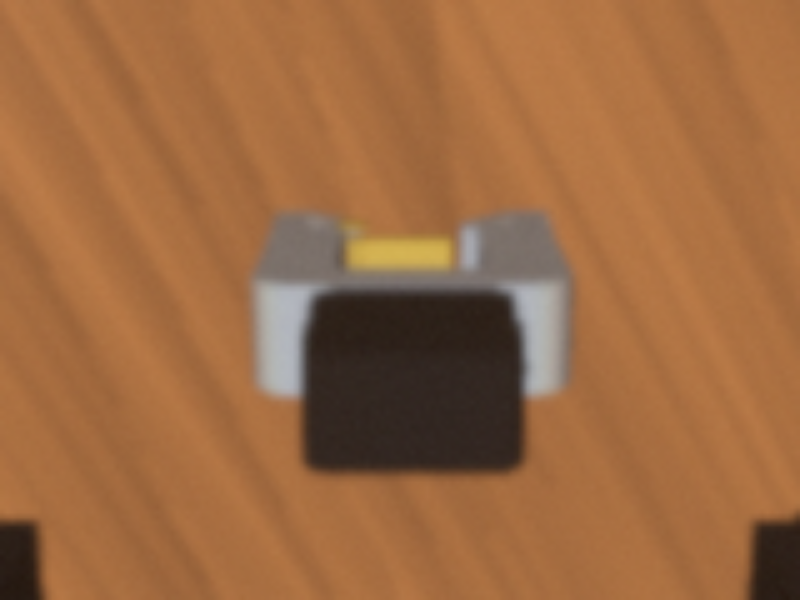

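Both views agree with a hook about 0.11–0.12 m tall, centred within 1.2 mm. I'll lower and grasp above the crown.

Call:
move_arm:
  moves: "0 0.01 0.4 0 0 0 1; 0 0.01 0.7 0 0 0 1; 0 0.01 0.9 0 0 0 1; 0 0.01 1 0 0 0 1; 0 0.01 1 0 0 0 1"

```text
time: 2.65
position: [0.4689, -0.1946, 0.1134]
tool_rot: [0.863, 0.505, -0.0, -0.0]
ft_force: [-0.3, 1.0, -0.0]
grip_width: 0.087
grip_force: 0.0
```

Call:
move_arm:
  moves: "0 0 0.1 0 0 0 1; 0 0 0.22 0 0 0 1; 0 0 0.22 0 0 0 1; 0 0 0.22 0 0 0 0.3; 0 0 0.22 0 0 0 0.3; 0 0 0.22 0 0 0 0.3; 0 0 0.22 0 0 0 0.3; 0 0 0.22 0 0 0 0.3; 0 0 0.22 0 0 0 0.3; 0 0 0.22 0 0 0 0.3; 0 0 0.22 0 0 0 0.3"

```text
time: 3.75
position: [0.4686, -0.1942, 0.0916]
tool_rot: [0.863, 0.505, -0.0, -0.0]
ft_force: [0.2, 0.8, -0.0]
grip_width: 0.0394
grip_force: 45.0
```

The hook is held, with the width reading 39.4 mm. I'll lift and carry it to 60 mm short of the eye, aligning yaw with the bar.

Call:
move_arm:
  moves: "0 0 -0.2 0 0 0 0.3; 0 0 -0.5 0 0 0 0.3; 0 0 -0.8 0 0 0 0.3; 0 0 -1 0 0 0 0.3; 0 0 -1 0 0 0 0.3"

```text
time: 4.25
position: [0.4701, -0.1952, 0.1936]
tool_rot: [0.863, 0.505, 0.001, 0.003]
ft_force: [0.3, -0.3, -3.7]
grip_width: 0.0397
grip_force: 45.0
```

Call:
move_arm:
  moves: "0 0 -0.3 0 0 0 0.3; 0.1 -0.1 -0.7 0 0 0.03 0.3; 0.35 -0.3 -0.7 0 0 0.06 0.3; 0.65 -0.5 -0.7 0 0 0.105 0.3; 0.9 -0.68 -0.7 0 0 0.105 0.3; 1 -0.68 -0.7 0 0 0.105 0.3; 1 -0.68 -0.7 0 0 0.105 0.3;1 -0.68 -0.7 0 0 0.105 0.3"

```text
time: 5.05
position: [0.4586, -0.0744, 0.2607]
tool_rot: [0.902, 0.432, -0.001, -0.0]
ft_force: [-0.1, 0.1, -3.7]
grip_width: 0.0397
grip_force: 45.0
```

```bash
python3 - <<'E'
from h import *
snap('wrist','w3'); snap('scene','s3'); o=robot.get_obs(); print(o['time'],o['position'],o['tool_rot'],o['ft_force'],o['grip_width'])
E
```

```text
5.15 [ 0.45864126 -0.07485751  0.26100046] [ 9.02035093e-01  4.31662530e-01 -3.82195223e-04 -6.78281055e-05] [ 0.08952754  0.62692742 -3.70438645] 0.03967578089334991
```

View pics/w3.png

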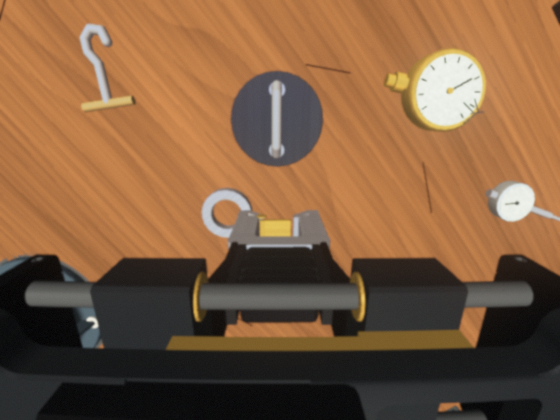

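The bar is upright in the wrist image at column ~276, rows 82–152, with the hook held below it at column ~278. Next I'll fit the bar line.

```bash
python3 - <<'E'
from h import *
from scipy.spatial.transform import Rotation as Ro
o=robot.get_obs(); R=Ro.from_quat(o['tool_rot']).as_matrix(); p=o['position']
im=np.load('w3.npz')['im'].astype(int)
c=[]
for r in range(95,141,3):
    g=im[r,255:298].sum(1); w=np.clip(g-g.min()-0.5*(g.max()-g.min()),0,None); c.append((255+(w*np.arange(43)).sum()/w.sum(),r))
print(np.array(c[::4]).round(1).tolist())
m=(im.sum(2)>330).astype(np.uint8); col=[r for r in range(70,170) if m[r,272:281].max()]; print(col[0],col[-1])
l=np.polyfit([y for x,y in c],[x for x,y in c],1)
P=[plane('w3',(np.polyval(l,r),r),.110) for r in (84,152)]
for q in P: print('tool frame',R.T@(q-p),q)
d=(R.T@(P[0]-P[1])); print('yaw err deg (tool)',np.degrees(np.arctan2(d[1],d[0])),'len',np.linalg.norm(d))
print(tri(('w3',(np.polyval(l,84),84)),('top0',(261,252))),tri(('w3',(np.polyval(l,152),152)),('top0',(288.6,274))))
# disc centre
d=((im.max(2)<75)).astype(np.uint8)[60:180,220:335]; cc=max(cv2.findContours(cv2.morphologyEx(d,3,np.ones((15,15))),0,1)[0],key=cv2.contourArea); e=cv2.fitEllipse(cc); print(e)
q=plane('w3',(e[0][0]+220,e[0][1]+60),.055);print('disc',q,R.T@(q-p))
for z in (.105,): print('tcp plane proj',[proj('w3',p+R@np.array([a,0,.09])).round(1).tolist() for a in (.012,)])
# hook legs outer extents at feet rows
row=im[225]; print([ (i,row[i].tolist()) for i in range(224,334,2) if abs(row[i]-row[i-2]).sum()>60])
E
```

```text
[[275.7, 95.0], [275.6, 107.0], [275.6, 119.0], [275.5, 131.0]]
70 169
tool frame [ 0.11754188 -0.00381146  0.15092806] [0.52929828 0.01903791 0.11      ]
tool frame [ 0.05242808 -0.00432146  0.15096938] [ 0.48805294 -0.0313495   0.11      ]
yaw err deg (tool) 0.4487584087575293 len 0.06511581472490946
(array([0.52465244, 0.01455345, 0.14597552]), [np.float64(0.0026557716844845007), np.float64(0.0026557716844843723)]) (array([ 0.48620974, -0.03642351,  0.08012365]), [np.float64(0.002900284918787306), np.float64(0.002900284918787322)])Traceback (most recent call last):
  File "<stdin>", line 16, in <module>
ValueError: max() iterable argument is empty
```

The bar middle sits at tool x +85 mm, y -4 mm, with a yaw error of 0.4°. I'll move over it and stop just above.

Call:
move_arm:
  moves: "0.3 -0.02 0 0 0 0 0.3; 0.6 -0.04 0 0 0 0 0.3; 0.8 -0.04 0 0 0 0 0.3; 0.85 -0.04 0 0 0 0 0.3; 0.85 -0.04 0.2 0 0 0 0.3; 0.85 -0.04 0.4 0 0 0 0.3; 0.85 -0.04 0.48 0 0 0 0.3; 0.85 -0.04 0.48 0 0 0 0.3; 0.85 -0.04 0.48 0 0 0 0.3"

```text
time: 6.05
position: [0.509, -0.0058, 0.2139]
tool_rot: [0.902, 0.432, 0.0, 0.0]
ft_force: [1.4, -0.6, -3.3]
grip_width: 0.0394
grip_force: 45.0
```

```bash
python3 - <<'E'
from h import *
a=snap('scene','s4')['image']; b=snap('top','t4')['image']; c=snap('wrist','w4')['image']
f=lambda im,x,y,w,h:cv2.resize(im[y:y+h,x:x+w,::-1],(400,300),interpolation=cv2.INTER_CUBIC)
cv2.imwrite('pics/c4.png',np.vstack([np.hstack([f(a,200,130,120,90),f(b,213,221,120,90)]),np.hstack([f(c,200,120,160,120),f(c,0,0,560,420)])]))
o=robot.get_obs();print(o['position'],o['ft_force'])
E
```

```text
[ 0.50935765 -0.00552745  0.21450801] [ 0.10808161  0.88565752 -3.15658659]
```

View pics/c4.png

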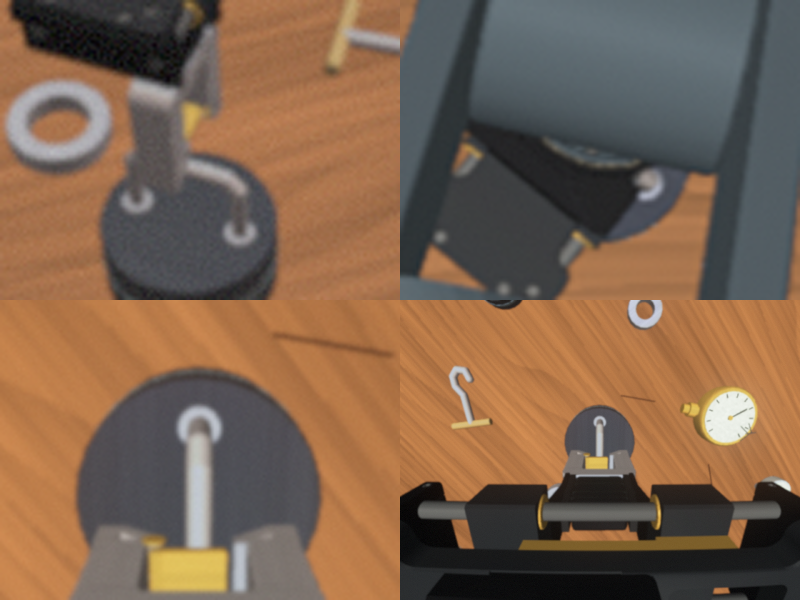

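The hook legs straddle the bar centrally: bar at crop column ~200, legs at 75–325. I'll press down in steps, watching the force.

Call:
move_arm:
  moves: "0 0 0.1 0 0 0 0.3; 0 0 0.17 0 0 0 0.3; 0 0 0.22 0 0 0 0.3; 0 0 0.27 0 0 0 0.3; 0 0 0.32 0 0 0 0.3; 0 0 0.36 0 0 0 0.3; 0 0 0.36 0 0 0 0.3"
  squeeze: 55

```text
time: 6.9
position: [0.5087, -0.005, 0.1775]
tool_rot: [0.902, 0.432, -0.0, -0.0]
ft_force: [-2.1, -0.0, 2.1]
grip_width: 0.0393
grip_force: 55.0
```

Call:
move_arm:
  moves: "0 0 0.05 0 0 0 0.3; 0 0 0.1 0 0 0 0.3; 0 0 0.14 0 0 0 0.3; 0 0 0.18 0 0 0 0.3; 0 0 0.22 0 0 0 0.3; 0 0 0.26 0 0 0 0.3; 0 0 0.29 0 0 0 0.3; 0 0 0.29 0 0 0 0.3"

```text
time: 7.7
position: [0.509, -0.0054, 0.1481]
tool_rot: [0.902, 0.432, 0.0, 0.0]
ft_force: [0.5, 0.1, -3.4]
grip_width: 0.0395
grip_force: 55.0
```

Call:
move_arm:
  moves: "0 0 0.01 0 0 0 0.3; 0 0 0.02 0 0 0 0.3; 0 0 0.02 0 0 0 0.3"

```text
time: 8.0
position: [0.5088, -0.0052, 0.1466]
tool_rot: [0.902, 0.432, 0.0, 0.0]
ft_force: [0.1, 0.2, -3.0]
grip_width: 0.0396
grip_force: 55.0
```

```bash
python3 - <<'E'
from h import *
a=snap('scene','s5')['image']; b=snap('wrist','w5')['image']
f=lambda im,x,y,w,h:cv2.resize(im[y:y+h,x:x+w,::-1],(400,300),interpolation=cv2.INTER_CUBIC)
cv2.imwrite('pics/c5.png',np.hstack([f(a,215,150,80,60),f(b,200,140,160,120)]))
o=robot.get_obs();print(o['position'],o['ft_force'])
E
```

```text
[ 0.50876227 -0.00512762  0.14668799] [-0.10048835 -0.22251273 -4.05361308]
```

View pics/c5.png

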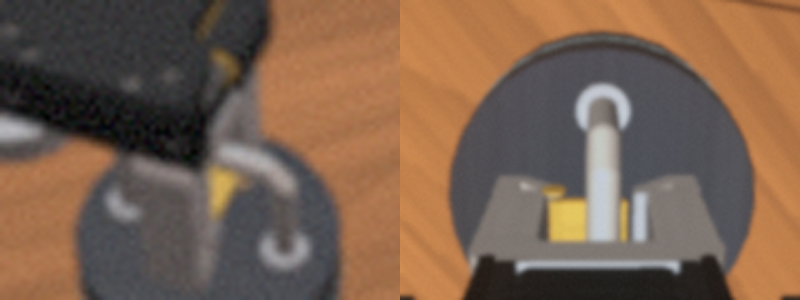

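The bar is through the throat with the brass gate shut beneath it, but the feet aren't loaded yet. I'll keep lowering until they touch.

Call:
move_arm:
  moves: "0 0 0.01 0 0 0 0.3; 0 0 0.02 0 0 0 0.3; 0 0 0.02 0 0 0 0.3"

```text
time: 8.4
position: [0.5088, -0.005, 0.1464]
tool_rot: [0.902, 0.432, 0.0, 0.0]
ft_force: [-3.7, 1.7, 10.1]
grip_width: 0.0396
grip_force: 55.0
```

The feet are in contact. I'll ease off, open, and retreat upward.

Call:
move_arm:
  moves: "0 0 -0.015 0 0 0 0.3; 0 0 -0.015 0 0 0 0.6; 0 0 -0.015 0 0 0 0.9; 0 0 -0.015 0 0 0 1; 0 0 -0.015 0 0 0 1; 0 0 -0.015 0 0 0 1; 0 0 -0.015 0 0 0 1; 0 0 -0.015 0 0 0 1"

```text
time: 9.2
position: [0.5087, -0.0051, 0.146]
tool_rot: [0.902, 0.432, 0.0, -0.0]
ft_force: [-0.5, 0.4, 0.0]
grip_width: 0.0846
grip_force: 0.0
```

Call:
move_arm:
  moves: "0 0 -0.1 0 0 0 1; 0 0 -0.3 0 0 0 1; 0 0 -0.6 0 0 0 1; 0 0 -1 0 0 0 1; -0.4 0 -1 0 0 0 1; -0.8 0 -1 0 0 0 1; -1 0 -1 0 0 0 1; -1 0 -1 0 0 0 1; -1 0 -1 0 0 0 1"

```text
time: 10.1
position: [0.4463, -0.0832, 0.2467]
tool_rot: [0.902, 0.431, 0.001, 0.0]
ft_force: [-0.0, -0.8, 0.8]
grip_width: 0.0868
grip_force: 0.0
```

```bash
python3 - <<'E'
from h import *
a=snap('scene','s6')['image']; b=snap('wrist','w6')['image']
f=lambda im,x,y,w,h:cv2.resize(im[y:y+h,x:x+w,::-1],(400,300),interpolation=cv2.INTER_CUBIC)
cv2.imwrite('pics/c6.png',np.hstack([f(a,205,120,120,90),f(b,0,0,560,420)]))
o=robot.get_obs();print(o['time'],o['position'],o['ft_force'],o['grip_width'])
E
```

```text
10.2 [ 0.44668831 -0.08258463  0.24637654] [ 0.91478721  0.62606017 -0.12776381] 0.08722196568105531
```

View pics/c6.png

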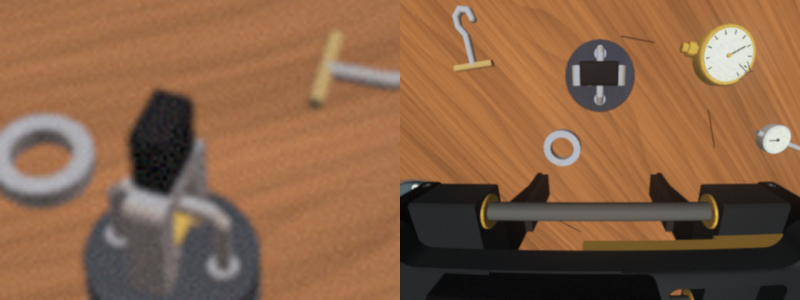

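The hook stands clipped on the eye, upright and centred, with the gate shut below the bar. The gripper is clear and the gauge hasn't moved.

```bash
python3 -c "
from rig import robot
print(robot.hand_in())"
```

```text
the job is handed in; nothing more can be done
None
```

The snap hook is clipped over the larger weight's eye with its gate shut under the bar and the gripper clear; the weight is still standing, the gauge was not touched, and the job was handed in at about 10 s.

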